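# Strip an opened small computer and sort its parts

## Robot

A 6-joint arm with a two-finger parallel gripper is mounted at the origin on the work surface; the furniture and walls round the work are solid. World frame = base frame: x ahead of the robot, y to its left, z up, the work surface at z = 0. Lengths are in m, angles in rad, forces in N, time in s.
With the tool pointing down it reaches from about 0.35 to 0.85 m from the base axis. Payload 8.1 kg.
Tool frame: the origin (TCP) lies between the finger pads; the fingertips stand 11 mm ahead of it and the grasp point (between the pads) lies 8 mm behind it (robot.tips_ahead is the distance from the TCP to the fingertips, in m); z points along the fingers, y is the line along which they close (so a half turn about z gives the same grasp; the last joint's range is limited). The gripper opens to 93 mm and grips with 3 to 60 N. Pads are 15 mm wide; open, the fingers measure 128 mm over their backs; the gripper's body (75 mm by 188 mm) begins 65 mm behind the grasp point.
Start: joints at [-1.324, 0.13, 1.488, -0, 1.523, -0.085], TCP at [0.195, -0.567, 0.23] pointing down, gripper open.
Joint ranges: [-2.96, 2.96], [-0.89, 2.26], [0.02, 2.5], [-1.34, 4.48], [0, 2.73], [-2.66, 2.66]. Speed limits (rad/s): [2.39, 2.39, 2.79, 3.14, 3.14, 3.14].

## Interface

Orientations are given as a rotation vector (axis times angle).
In Python, from plant import robot gives the robot as it stands. The module is installed in compiled form; this text tells all that it offers.
- The arm moves only by the tool move_arm, never from a script. Its argument "deltas" is one flat list of numbers, 7 for each row, row after row: the shift along the tool's x, y, z in m, then the turn, a rotation vector about the tool's x, y, z in rad, then the opening, from 0 (shut) to 1 (fully open). A call has 1 to 12 rows; each row is the pose to reach, as a shift and turn from the pose commanded when the call began, along the tool's axes at that moment; what a row does not reach only later rows make up. A row lasts 1/8 s, in which the tool goes at most 62.5 mm and 10.7 degrees, less where a joint would pass 70% of its speed; a pose out of reach is approached as far as the arm can. A call with a gripper value outside its range is refused whole. The fingers move at their own pace and stop on an object; "squeeze" is the grip in N (left out, the last holds). Time passes only in rows, so rows that repeat a pose let the fingers close. It gives the time, the measured TCP pose, the force, the opening and the grip force at its end, in the units of the state.
- robot.read_state(): the state, without advancing time (a new reading comes with each control period).
- robot.read_camera(name): name is "side" or "top"; returns (picture, depth): 420x560x3 uint8, red, green, blue; 420x560 float32, m along the optical axis (not along the pixel's ray), 0 where there is no reading.
- robot.camera_model(name): a dict with "K" (3x3 intrinsics, pixels), "R" (3x3) and "t" (3): a world point X has camera coordinates R X + t. Camera axes: x right, y down, z forward; pixel columns grow to the right and rows downward; lengths in m; the calibration is good to about 2 mm. A picture is of the moment at which its call begins. camera_model takes no time and is no camera call.
- robot.close_job(): hands the job in; it is judged then, once.
Trained networks look in the newest picture that a camera, given by its name, has taken for a name from the list of things; names that differ only in an ending like _2 or _b are one class to them, and where a whole thing is asked for, a point or a joint stands for the part that bears it (a point fixed in the world has none). Each returns a list of dicts, best first, with "confidence" (0 to 1); they miss things now and then, are a little off and sometimes report something else, mostly with a low value. They report only what shows in the picture. A call takes as long as a camera call.
- robot.recognise(camera, label): "uv" ([column, row] in pixels, amid what is visible of it).
The state is a dict: "t": time; "q": joint angles; "dq": joint speeds; "joint_torque": joint torques, N m; "tool_pos": TCP position; "orientation": TCP orientation; "force": force on the tool from outside, world axes, zero at the start; "wrist_torque": the same for the moment, N m; "opening": finger opening in m; "gripper_force": force on a finger pad.
Only numpy, scipy, OpenCV 4.12 (cv2) and the standard library are available. Lean on these libraries where they do the work, as an engineer would, in place of code of your own. Each camera call takes 0.05 s, during which the arm holds its last target. There are 200 camera calls.

## Task

Take the opened small computer apart from the top down: first lift the disk drive off its bracket and, keeping it roughly level, lay it lengthwise in the middle of the raised bed of the drive dock, then stand the bracket on its feet in the long hardware tray. With the bracket out of the way, set the heatsink fins up in the middle of the square cleaning tray and lay the power brick, same side up and lengthwise, in the middle of the bed of the test cradle. Leave every part lying steady and released.

Things in the scene. Friction and masses are not known exactly. Their poses are not given: they have to be found in the camera images.
- pc_case: Opened metal case of a small computer, fixed on a bench riser 75 mm above the table: a tub 192 (its x) x 182 mm (y), walls 12 mm high; origin under its centre, inner floor 5 mm above it. The bracket spans it along x over heatsink and power brick, which stand on its floor about 42 mm either side of the centre along x (sides vary), 28 mm apart, long sides along y.
- drive_mid (a point): Centre of the slim silver disk drive, a flat box 70 (its x) x 100 (y) x 8 mm thick (z up; raised details on top to 12 mm), 0.12 kg. It starts on the bracket, length along the bracket's, loose between two end tabs 8 mm high, and overhangs the bracket by 8 mm on both long sides with free space beneath: grip it across the 70 mm.
- bracket_mid (a point): Centre, half-way up, of the grey sheet-metal drive bracket, a bridge 174 mm long (its x), 54 wide (y), 62 high (z up), 0.18 kg, same at both ends. Upper face 31 mm above this point, tabs on it 8 mm more. Flanges hang from both long edges to 19 mm below the upper face (middle 120 mm): grip there across the 54 mm. Parts beneath reach 36 mm above the case floor.
- sink_mid (a point): Centre, half-way up, of the finned aluminium heatsink, a block 60 (its x) x 70 (y) x 36 mm high (z up, fins up), 0.21 kg; stands in the case under the bracket. Grip it across the 60 mm.
- brick_mid (a point): Centre, half-way up, of the black power brick, a block 52 (its x) x 120 (y) x 33 mm high (z up), 0.24 kg, with a cord stub 18 mm long at its -y end; stands in the case under the bracket. Grip it across the 52 mm.
- dock: Black flat drive dock, fixed on the riser: foot plate 168 (its x) x 90 mm (y), 8 mm thick; raised bed 108 x 54 mm, its top 26 mm above the origin, between a connector block at x = +59 mm (42 mm high) and a stop at x = -58 mm (31 mm high). The drive lies on the bed, its 100 mm along x, either way round, overhanging both long sides. Origin under the bed's middle.
- hw_tray: Long grey plastic hardware tray, fixed, 204 (its x) x 88 mm (y), walls 3 mm thick and 16 mm high, floor 2.5 mm above the origin. The bracket stands in it lengthwise along x, either way round. Origin under its centre.
- wash_tray: Square cleaning tray of bright sheet steel, fixed, 112 x 112 mm, inside 108 mm, rolled rim 13 mm high, floor 2 mm above the origin. The heatsink goes in its middle, turned any way about the vertical. Origin under its centre.
- cradle: Test cradle for power bricks, fixed: grey plate 196 (its x) x 84 mm (y), black rubber bed 6 mm above the origin; lips 13 mm high at y = +-36 mm and x = +-74 mm (end lips open in the middle for the cord); terminal block with brass posts, 33 mm high, at x = 81 to 96 mm. The brick lies lengthwise along x, either way round. Origin under the bed's middle.

How it is judged:
On the way, in this order (a step that is already met when the one before it is completed fails the run):
1. the drive lies on the bed of the dock (x of drive_mid in the frame of dock between -0.012 and 0.012 m and y of drive_mid in the frame of dock between -0.012 and 0.012 m and z of drive_mid in the frame of dock between 0.026 and 0.034 m and angle between the y axis of drive_mid and the x axis of dock, either way round below 0.2 rad and angle between drive_mid's own z axis and vertical below 0.1 rad), for 0.2 s.
2. the bracket stands in the hardware tray (x of bracket_mid in the frame of hw_tray between -0.015 and 0.015 m and y of bracket_mid in the frame of hw_tray between -0.015 and 0.015 m and z of bracket_mid in the frame of hw_tray between 0.0295 and 0.0375 m and angle between bracket_mid's own z axis and vertical below 0.1 rad), for 0.2 s.
At the end, for the whole second after the job is handed in: Drive flat on the dock's bed, 12 mm each way, 0.2 rad; bracket upright on the hardware tray's floor, 15 mm each way; heatsink fins up on the cleaning tray's floor, 18 mm; brick upright on the cradle's bed, 12 mm along, 10 mm across, 0.2 rad; all from the middles, at rest (all of step 1 and all of step 2 and horizontal distance between sink_mid and wash_tray below 0.018 m and z of sink_mid in the frame of wash_tray between 0.016 and 0.024 m and angle between each of sink_mid, brick_mid's own z axis and vertical below 0.1 rad and x of brick_mid in the frame of cradle between -0.012 and 0.012 m and y of brick_mid in the frame of cradle between -0.01 and 0.01 m and z of brick_mid in the frame of cradle between 0.0185 and 0.0265 m and angle between the y axis of brick_mid and the x axis of cradle, either way round below 0.2 rad and linear speed of each of drive, bracket, sink, brick below 0.02 m/s); the robot touches nothing.
It fails at once if the drive is tipped by more than 0.6 rad (angle between drive_mid's own z axis and vertical above 0.6 rad).
It also fails if it takes over 106 s, if anything falls off the work surface, if the arm or the gripper's body presses on something with over 40 N, if the wrist force passes 120 N, or if a joint passes its speed limit or range.

## Working session

There is one attempt and no reset: what is moved stays moved. The work goes in short steps, Python scripts to look and compute and a tool call to move; the robot and the scene stay as the last step left them, time stands still between calls to the robot, and variables do not carry over. Pictures are saved under pics/ and viewed, at most 14 in all, crops included, and the job is handed in when it is done.

Besides the shell and the picture viewer there is one more tool, called after "Request:" by a JSON object that holds its "method" and its "body", one argument or row to a line. move_arm: Moves the arm, as the interface text tells. Its arguments: {"type":"object","properties":{"deltas":{"type":"array","items":{"type":"number"}},"squeeze":{"type":"number"}},"required":["deltas"]}

```bash
mkdir -p pics; ls
cat > h.py <<'E'
import numpy as np, cv2
from plant import robot
from scipy.spatial.transform import Rotation as Ro
def cloud(cam):
    img,d=robot.read_camera(cam); m=robot.camera_model(cam)
    K,R,t=m["K"],np.array(m["R"]),np.array(m["t"])
    v,u=np.indices(d.shape)
    P=np.stack([(u-K[0][2])/K[0][0]*d,(v-K[1][2])/K[1][1]*d,d],-1)
    W=(P-t)@R   # R^T (P-t)
    W[d==0]=np.nan
    return img,d,W
E
python3 - <<'E'
from h import *
s=robot.read_state();print(s["t"],s["tool_pos"],s["orientation"],s["opening"])
for c in("top","side"):
    img,d,W=cloud(c); cv2.imwrite(f"pics/{c}0.png",img[:,:,::-1]); np.savez(f"{c}0.npz",img=img,W=W)
    m=robot.camera_model(c);print(c,-np.array(m["R"]).T@m["t"],np.round(m["R"],2).tolist(), m["K"])
    for n in("pc_case","drive_mid","bracket_mid","sink_mid","brick_mid","dock","hw_tray","wash_tray","cradle"):
        for r in robot.recognise(c,n)[:2]:
            u,v=np.round(r["uv"]).astype(int); print(n,round(r["confidence"],2),u,v,np.round(W[v,u],3))
E
```

```text
pics
0.0 [ 0.19532139 -0.56673019  0.22859787] [-3.09663658e+00 -5.18508903e-01  2.68133855e-04] 0.09278968661808135
top [0.31522313 0.02878894 1.28293872] [[-0.01, -1.0, 0.01], [-0.98, 0.01, -0.19], [0.19, -0.02, -0.98]] [[498.76522935   0.         278.75069483]
 [  0.         498.76522935 207.30060943]
 [  0.           0.           1.        ]]
pc_case 0.72 290 205 [ 0.556 -0.02   0.082]
drive_mid 0.67 274 204 [0.545 0.02  0.151]
bracket_mid 0.89 273 226 [0.495 0.023 0.146]
sink_mid 0.68 254 186 [0.604 0.068 0.088]
brick_mid 0.97 255 221 [0.512 0.065 0.113]
brick_mid 0.69 417 216 [ 0.522 -0.326  0.102]
dock 0.72 417 218 [ 0.518 -0.327  0.095]
hw_tray 0.97 140 217 [0.531 0.347 0.08 ]
wash_tray 0.6 186 209 [0.55  0.235 0.078]
cradle 0.63 363 217 [ 0.525 -0.198  0.082]
side [0.18448615 0.9103908  0.80484525] [[-0.93, -0.36, -0.0], [-0.2, 0.52, -0.83], [0.3, -0.78, -0.55]] [[424.09408859   0.         276.76337402]
 [  0.         424.09408859 218.49455879]
 [  0.           0.           1.        ]]
pc_case 0.74 262 254 [0.549 0.074 0.08 ]
drive_mid 0.94 267 223 [0.55  0.031 0.155]
sink_mid 0.78 250 239 [0.587 0.065 0.114]
brick_mid 0.88 278 248 [0.502 0.074 0.114]
dock 0.82 311 188 [ 0.525 -0.299  0.094]
dock 0.7 301 204 [ 0.53  -0.209  0.082]
hw_tray 0.73 225 324 [0.53  0.334 0.078]
wash_tray 0.85 241 289 [0.544 0.22  0.08 ]
cradle 0.59 300 204 [ 0.534 -0.211  0.08 ]
```

Run:
```python
import cv2,numpy as np
i=cv2.imread("pics/top0.png"); cv2.imwrite("pics/top0b.png",cv2.resize(i[110:310,90:490],None,fx=2,fy=2,interpolation=cv2.INTER_CUBIC))
# top-down orthographic height map
W=np.load("top0.npz")["W"].reshape(-1,3); W=W[~np.isnan(W[:,0])]
def rect(n,x0,x1,y0,y1,z0,z1):
    m=(W[:,0]>x0)&(W[:,0]<x1)&(W[:,1]>y0)&(W[:,1]<y1)&(W[:,2]>z0)&(W[:,2]<z1);P=W[m]
    r=cv2.minAreaRect((P[:,:2]*1000).astype(np.float32)); print(n,len(P),np.round(r[0],1),np.round(r[1],1),round(r[2],1),np.round(np.median(P[:,2]),4))
rect("drive",.4,.7,-.12,.15,.149,.175)
rect("bracket",.4,.7,-.12,.15,.138,.175)
rect("case",.4,.7,-.125,.17,.082,.13)
rect("dock foot",.4,.7,-.42,-.25,.080,.13)
rect("dock bed",.4,.7,-.42,-.25,.098,.105)
rect("dock high",.4,.7,-.42,-.25,.104,.13)
rect("cradle",.4,.7,-.26,-.13,.0785,.12)
rect("cradle hi",.4,.7,-.26,-.13,.098,.12)
rect("wash",.4,.7,.14,.29,.0825,.1)
rect("hw",.4,.7,.285,.42,.0825,.1)
```

```text
drive 914 [551.2  22.7] [ 69.7 107.5] 83.9 0.1513
bracket 1811 [552.   22.6] [ 69.8 162.6] 83.9 0.149
case 1751 [566.7  51.6] [254.8 273.9] 85.9 0.0895
dock foot 2484 [ 550.9 -320.1] [138.4 298.1] 89.9 0.0978
dock bed 828 [ 581.  -326.8] [ 85.6 237.2] 79.0 0.1003
dock high 417 [ 581.6 -324.4] [ 80.5 238.5] 77.3 0.1146
cradle 2190 [ 550.4 -195.1] [299.  129.3] 0.1 0.081
cradle hi 39 [ 616.  -196.2] [12.5 40.6] 5.3 0.1021
wash 363 [588.  218.4] [138.2 211.8] 84.9 0.0873
hw 505 [552.  345.2] [255.6 106.3] 2.3 0.0889
```

View pics/top0b.png

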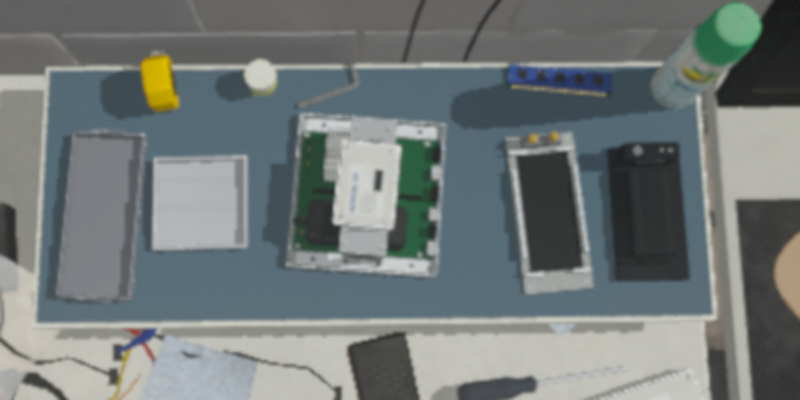

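View pics/side0.png

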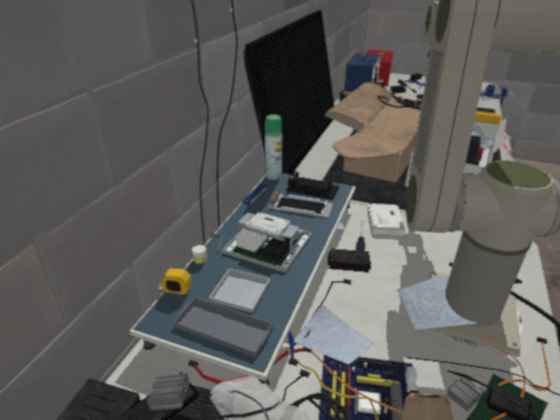

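Top crop: the hardware tray is at (100,215), the wash tray at (200,203), and the case at (365,195). The drive and bracket run along the image vertical, the cradle is at (550,210) and the dock at (648,210). The side view agrees. Next I fit the fixtures more tightly.

```bash
cat > fit.py <<'E'
from h import *
def fit(W,n,u0,u1,v0,v1,z0,z1,k=3,verbose=True):
    # u,v in crop pixels (2x crop from 90,110)
    m=np.zeros(W.shape[:2],np.uint8); s=np.s_[110+v0//2:110+v1//2,90+u0//2:90+u1//2]
    z=W[...,2]; m[s]=((z>z0)&(z<z1))[s]
    c,l,st,_=cv2.connectedComponentsWithStats(m)
    if c<2: print(n,"none");return
    i=1+np.argmax(st[1:,4]); P=W[l==i]
    r=cv2.minAreaRect((P[:,:2]*1000).astype(np.float32))
    print(n,len(P),np.round(r[0],1),np.round(r[1],1),round(r[2],1),"z",np.round(np.percentile(P[:,2],[10,50,90]),4))
    return P
E
python3 - <<'E'
from fit import *
W=np.load("top0.npz")["W"]
def zz(n,u,v):print(n,np.round(np.nanmedian(W[110+v//2-2:110+v//2+3,90+u//2-2:90+u//2+3].reshape(-1,3),0),4))
zz("riser",260,290);zz("riser2",480,200);zz("riser3",630,300);zz("hwfloor",100,215);zz("washfloor",200,203);zz("cradlebed",550,210);zz("dockbed",652,215);zz("drive",360,170);zz("brkt",365,243);zz("sink",340,155);zz("brickL",320,220);zz("brickR",397,225)
zr=.0755
fit(W,"drive",310,430,120,260,.149,.17)
fit(W,"bracket",310,430,110,280,.139,.17)
fit(W,"case",270,460,100,290,zr+.006,.13)
fit(W,"dock",590,700,120,300,zr+.004,.13)
fit(W,"dockbed",600,700,140,290,.095,.13)
fit(W,"cradle",490,605,120,305,zr+.003,.13)
fit(W,"wash",140,260,140,265,zr+.004,.13)
fit(W,"hw",40,155,115,315,zr+.004,.13)
fit(W,"washrim",140,260,140,265,zr+.007,.13)
fit(W,"hwrim",40,155,115,315,zr+.008,.13)
E
```

```text
riser [0.4365 0.1516 0.074 ]
riser2 [ 0.5446 -0.1191  0.0736]
riser3 [ 0.4189 -0.2969  0.074 ]
hwfloor [0.531  0.3466 0.0787]
washfloor [0.5453 0.2263 0.0757]
cradlebed [ 0.5297 -0.2036  0.0809]
dockbed [ 0.52   -0.3236  0.1001]
drive [0.5672 0.0289 0.1504]
brkt [0.484  0.0252 0.1407]
sink [0.5892 0.0521 0.1487]
brickL [0.5149 0.0771 0.112 ]
brickR [ 0.5081 -0.0133  0.1133]
drive 898 [550.5  22.7] [69.7 99.2] 83.8 z [0.1496 0.1513 0.1536]
bracket 1746 [551.7  22.6] [ 69.9 162.1] 83.8 z [0.1412 0.1492 0.1528]
case 508 [510.5  54.4] [125.  103.9] 85.0 z [0.0837 0.1095 0.114 ]
dock 2284 [ 527.  -323.6] [ 93.8 169.9] 89.9 z [0.081  0.0976 0.1121]
dockbed 970 [ 524.4 -322.5] [107.4  55.7] 0.9 z [0.097  0.0997 0.1025]
cradle 1907 [ 530.5 -201.4] [199.7  88.6] 6.3 z [0.079  0.0811 0.0877]
wash 341 [545.1 228.4] [117.8 116.8] 1.0 z [0.0822 0.0868 0.0898]
hw 582 [529.7 344.7] [ 92.4 211. ] 87.8 z [0.0812 0.0884 0.0919]
washrim 304 [543.6 226.7] [114.8 113.4] 1.0 z [0.0841 0.0872 0.09  ]
hwrim 469 [530.2 344.7] [ 90.5 210.4] 86.9 z [0.0849 0.0893 0.0922]
```

```bash
cat > go.py <<'E'
import sys
from h import *
def go(x,y,z,yaw):
    s=robot.read_state(); R=Ro.from_rotvec(s["orientation"]); p=np.array(s["tool_pos"])
    T=Ro.from_euler("z",yaw,degrees=True)*Ro.from_rotvec([np.pi,0,0])
    print("to",x,y,z,yaw,":",np.round(R.inv().apply(np.array([x,y,z])-p),4),np.round((R.inv()*T).as_rotvec(),3))
def st():
    s=robot.read_state(); R=Ro.from_rotvec(s["orientation"]).as_matrix()
    print("t",round(s["t"],2),np.round(s["tool_pos"],4),"yaw",round(np.degrees(np.arctan2(R[1,0],R[0,0])),2),"open",round(s["opening"],4),"F",np.round(s["force"],1),"g",s["gripper_force"])
if __name__=="__main__":
    st()
    for a in sys.argv[1:]: go(*map(float,a.split(",")))
E
python3 go.py .5505,.0227,.23,-6.2
python3 - <<'E'
import numpy as np
d=np.load("top0.npz");W=d["W"].reshape(-1,3);W=W[~np.isnan(W[:,0])]
for y in(-.335,-.322,-.31):
  m=(abs(W[:,1]-y)<.004)&(W[:,0]>.43)&(W[:,0]<.63);P=W[m];b=np.round(P[:,0]/.006)*6
  print(y," ".join(f"{int(k)}:{np.median(P[b==k,2])*1e3:.0f}" for k in np.unique(b)))
E
```

```text
t 1.0 [ 0.1955 -0.5673  0.2296] yaw 19.01 open 0.0934 F [-0.8  1.  -0.6] g 0.0
to 0.5505 0.0227 0.23 -6.2 : [ 5.279e-01 -4.421e-01 -4.000e-04] [-0.    0.    0.44]
-0.335 432:72 438:75 444:81 450:80 456:82 462:91 468:102 474:99 480:101 486:99 492:99 498:100 504:100 510:99 516:99 522:100 528:100 534:101 540:100 546:99 552:100 558:100 564:99 570:101 576:101 582:93 588:110 594:115 600:117 606:115 618:74 624:74 630:74
-0.322 432:75 438:73 444:83 450:80 456:81 462:88 468:96 474:99 480:100 486:100 492:98 498:99 504:100 510:100 516:99 522:102 528:100 534:99 540:99 546:99 552:101 558:97 564:98 570:100 576:101 582:88 588:113 594:115 600:116 606:113 618:74 624:74 630:71
-0.31 432:73 438:74 444:82 450:81 456:82 462:88 468:97 474:100 480:99 486:101 492:101 498:101 504:102 510:101 516:99 522:101 528:100 534:102 540:99 546:100 552:99 558:100 564:102 570:99 576:97 582:100 588:115 594:116 600:117 606:115 618:74 624:74 630:72
```

Request:
{"method": "move_arm", "body": {
  "deltas": [0.044,-0.037,0,0,0,0.037,1,0.088,-0.074,0,0,0,0.073,1,0.132,-0.111,0,0,0,0.11,1,0.176,-0.147,0,0,0,0.147,1,0.22,-0.184,0,0,0,0.183,1,0.264,-0.221,0,0,0,0.22,1,0.308,-0.258,0,0,0,0.257,1,0.352,-0.295,0,0,0,0.293,1,0.396,-0.332,0,0,0,0.33,1,0.44,-0.368,0,0,0,0.367,1,0.484,-0.405,0,0,0,0.403,1,0.528,-0.442,0,0,0,0.44,1]
}}

```text
t: 2.5
tool_pos: [0.5515, 0.0244, 0.2299]
orientation: [3.137, -0.172, 0.001]
force: [1.4, -0.4, 0.5]
opening: 0.0929
gripper_force: 0.0
```

```bash
python3 go.py .5505,.0227,.143,-6.2
```

```text
t 2.5 [0.5515 0.0244 0.2299] yaw -6.26 open 0.0929 F [ 1.4 -0.4  0.5] g 0.0
to 0.5505 0.0227 0.143 -6.2 : [-0.0009  0.0018  0.0869] [ 0.    -0.001 -0.001]
```

Request:
{"method": "move_arm", "body": {
  "deltas": [0,0,0.03,0,0,0,1,0,0,0.06,0,0,0,1,0,0,0.08,0,0,0,1,0,0,0.087,0,0,0,1,0,0,0.087,0,0,0,1,0,0,0.087,0,0,0,0.6,0,0,0.087,0,0,0,0.6,0,0,0.087,0,0,0,0.6,0,0,0.087,0,0,0,0.6,0,0,0.087,0,0,0,0.6],
  "squeeze": 25
}}

```text
t: 3.75
tool_pos: [0.5512, 0.0224, 0.1434]
orientation: [3.137, -0.17, 0.002]
force: [-1.4, -1.6, 5.6]
opening: 0.0694
gripper_force: 25.0
```

```bash
python3 go.py .5505,.0227,.22,-6.2
```

```text
t 3.75 [0.5512 0.0224 0.1434] yaw -6.21 open 0.0694 F [-1.4 -1.6  5.6] g 25.00080406665802
to 0.5505 0.0227 0.22 -6.2 : [-0.0006 -0.0002 -0.0766] [ 0.    -0.001 -0.   ]
```

Request:
{"method": "move_arm", "body": {
  "deltas": [0,0,-0.01,0,0,0,0.6,0,0,-0.03,0,0,0,0.6,0,0,-0.055,0,0,0,0.6,0,0,-0.075,0,0,0,0.6,0,0,-0.08,0,0,0,0.6]
}}

```text
t: 4.38
tool_pos: [0.5518, 0.0226, 0.2252]
orientation: [-3.137, 0.17, -0.006]
force: [0.0, 0.3, -1.5]
opening: 0.0695
gripper_force: 25.0
```

```bash
python3 go.py .526,-.323,.223,1.5
python3 - <<'E'
from h import *
img,d,W=cloud("side"); cv2.imwrite("pics/s1.png",cv2.resize(img[150:350,150:400,::-1],None,fx=3,fy=3))
E
```

```text
t 4.38 [0.5518 0.0226 0.2252] yaw -6.2 open 0.0695 F [ 0.   0.3 -1.5] g 24.999682903289795
to 0.526 -0.323 0.223 1.5 : [0.0117 0.3464 0.0021] [-0.    -0.004 -0.134]
```

View pics/s1.png

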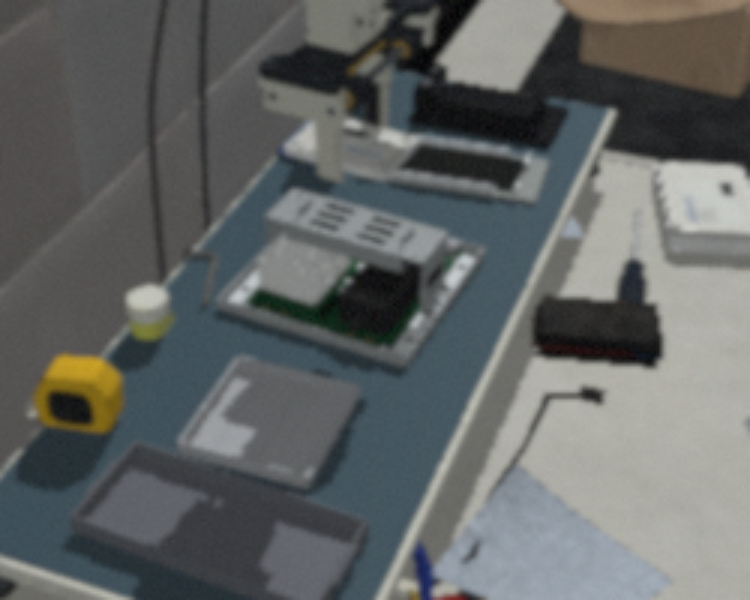

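The drive hangs level in the gripper at about (330,145) and the bracket has stayed put at (355,230). Next I carry it to the dock.

Request:
{"method": "move_arm", "body": {
  "deltas": [0.001,0.02,0,0,0,-0.008,0.6,0.002,0.06,0,0,0,-0.02,0.6,0.003,0.1,0,0,0,-0.04,0.6,0.005,0.14,0,0,0,-0.055,0.6,0.006,0.18,0,0,0,-0.07,0.6,0.008,0.22,0,0,0,-0.085,0.6,0.009,0.26,0,0,0,-0.1,0.6,0.01,0.3,0,0,0,-0.115,0.6,0.011,0.33,0,0,0,-0.13,0.6,0.012,0.346,0,0,0,-0.134,0.6,0.012,0.346,0,0,0,-0.134,0.6]
}}

```text
t: 5.8
tool_pos: [0.5249, -0.3229, 0.2218]
orientation: [-3.14, -0.038, 0.002]
force: [-0.1, 0.1, -1.7]
opening: 0.0695
gripper_force: 25.0
```

```bash
python3 go.py .526,-.323,.102,1.5
```

```text
t 5.8 [ 0.5249 -0.3229  0.2218] yaw 1.4 open 0.0695 F [-0.1  0.1 -1.7] g 24.999606907367706
to 0.526 -0.323 0.102 1.5 : [0.0012 0.0002 0.1198] [-0.001  0.001 -0.002]
```

Request:
{"method": "move_arm", "body": {
  "deltas": [0.001,0,0.03,0,0,0,0.6,0.001,0,0.065,0,0,0,0.6,0.001,0,0.095,0,0,0,0.6,0.001,0,0.11,0,0,0,0.6,0.001,0,0.116,0,0,0,0.6,0.001,0,0.118,0,0,0,0.6,0.001,0,0.118,0,0,0,0.6]
}}

```text
t: 6.68
tool_pos: [0.5269, -0.323, 0.1059]
orientation: [3.14, 0.041, 0.002]
force: [-0.3, -0.6, -1.5]
opening: 0.0698
gripper_force: 25.0
```

```bash
python3 go.py .526,-.323,.102,1.5
```

```text
t 6.67 [ 0.5269 -0.323   0.1059] yaw 1.48 open 0.0698 F [-0.3 -0.6 -1.5] g 24.999786615371704
to 0.526 -0.323 0.102 1.5 : [-0.001  -0.      0.0039] [ 0.001 -0.001 -0.   ]
```

Request:
{"method": "move_arm", "body": {
  "deltas": [0,0,0.0015,0,0,0,0.6,0,0,0.003,0,0,0,0.6,0,0,0.003,0,0,0,0.6]
}}

```text
t: 7.05
tool_pos: [0.5266, -0.323, 0.1025]
orientation: [3.141, 0.04, 0.001]
force: [-1.7, 0.7, 4.2]
opening: 0.0697
gripper_force: 25.0
```

Request:
{"method": "move_arm", "body": {
  "deltas": [0,0,0,0,0,0,0.9,0,0,0,0,0,0,0.9,0,0,0,0,0,0,0.95,0,0,-0.015,0,0,0,0.95,0,0,-0.06,0,0,0,0.95,0,0,-0.11,0,0,0,0.95,0,0,-0.13,0,0,0,0.95,0,0,-0.13,0,0,0,0.95]
}}

```text
t: 8.05
tool_pos: [0.5272, -0.3233, 0.2341]
orientation: [3.139, 0.04, 0.005]
force: [-0.1, -0.3, -0.6]
opening: 0.0879
gripper_force: 0.0
```

Run:
```python
from go import *
st()
img,d,W=cloud("side"); cv2.imwrite("pics/s2.png",cv2.resize(img[150:300,200:400,::-1],None,fx=3,fy=3))
np.savez("side2.npz",img=img,W=W)
from fit import fit
img,d,W=cloud("top"); np.savez("top2.npz",img=img,W=W); cv2.imwrite("pics/t2.png",cv2.resize(img[110:310,90:490,::-1],None,fx=2,fy=2))
fit(W,"bracket",310,430,110,280,.135,.17)
fit(W,"brackettop",310,430,110,280,.137,.145)
go(.5517,.0226,.22,-6.2)
```

```text
t 8.05 [ 0.5272 -0.3233  0.2341] yaw 1.48 open 0.0879 F [-0.1 -0.3 -0.6] g 0.0
bracket 1564 [551.6  20.9] [ 54.  163.3] 84.2 z [0.1381 0.1409 0.144 ]
brackettop 1433 [551.6  20.9] [ 54.  163.3] 84.2 z [0.1384 0.1408 0.1434]
to 0.5517 0.0226 0.22 -6.2 : [ 0.0349 -0.3441  0.0104] [-0.001  0.002  0.134]
```

View pics/t2.png

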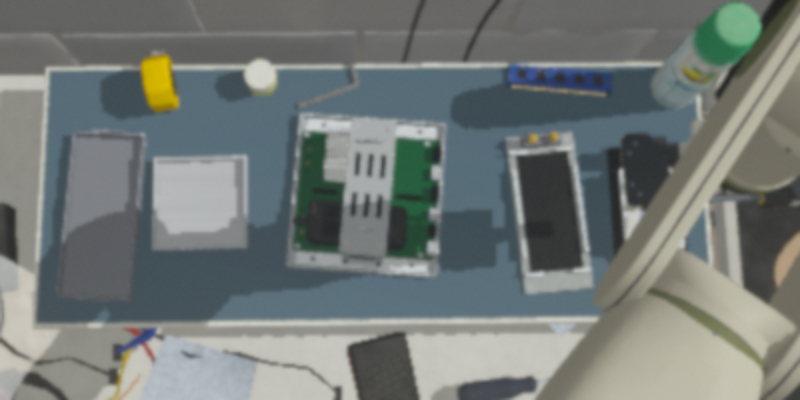

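View pics/s2.png

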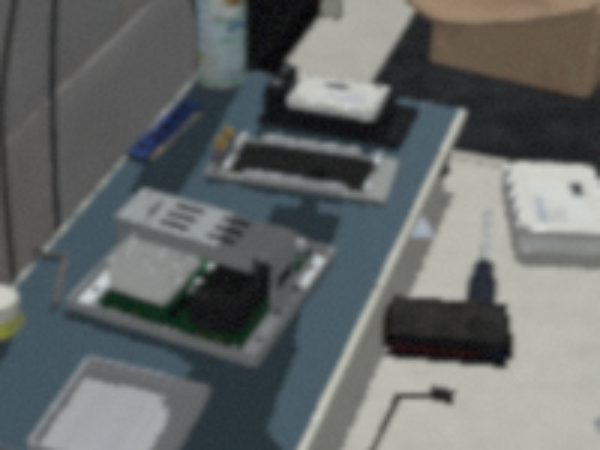

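The drive lies flat on the dock at side-crop (340,97). The bracket is at top-crop (365,190), centre (0.5516, 0.021), yaw about -5.8°. I go there now.

Request:
{"method": "move_arm", "body": {
  "deltas": [0.003,-0.03,0,0,0,0.01,0.95,0.007,-0.075,0,0,0,0.03,0.95,0.012,-0.125,0,0,0,0.05,0.95,0.017,-0.175,0,0,0,0.07,0.95,0.022,-0.225,0,0,0,0.09,0.95,0.027,-0.275,0,0,0,0.11,0.95,0.032,-0.32,0,0,0,0.12,0.95,0.035,-0.3425,0.01,0,0,0.127,0.95,0.035,-0.3425,0.03,0,0,0.127,0.95]
}}

```text
t: 9.28
tool_pos: [0.5518, 0.0222, 0.1994]
orientation: [-3.138, 0.155, 0.003]
force: [-0.1, -1.6, 0.5]
opening: 0.0884
gripper_force: 0.0
```

Run:
```python
from go import *
from fit import fit
go(.5516,.021,.136,-5.8)
img,d,W=cloud("top"); np.savez("top3.npz",img=img,W=W)
fit(W,"drive",600,700,140,290,.104,.12)
fit(W,"driveface",600,700,140,290,.104,.1125)
fit(W,"drivewhite",600,700,140,290,.104,.1125)
b=img.min(-1)>110; W2=W.copy(); W2[~b]=np.nan
fit(W2,"bright",605,700,140,290,.1,.125)
```

```text
to 0.5516 0.021 0.136 -5.8 : [0.0001 0.0012 0.0634] [-0.     0.002  0.003]
drive 1181 [ 525.3 -319.8] [103.2  71. ] 1.3 z [0.106  0.109  0.1121]
driveface 1094 [ 525.3 -319.8] [103.2  71. ] 1.3 z [0.1059 0.1088 0.1113]
drivewhite 1094 [ 525.3 -319.8] [103.2  71. ] 1.3 z [0.1059 0.1088 0.1113]
bright 1183 [ 526.3 -320.2] [100.6  71.6] 0.6 z [0.1057 0.1089 0.1121]
```

Request:
{"method": "move_arm", "body": {
  "deltas": [0,0,0.03,0,0,0,0.95,0,0,0.055,0,0,0,0.95,0,0,0.063,0,0,0,0.95,0,0,0.063,0,0,0,0.95,0,0,0.063,0,0,0,0.45,0,0,0.063,0,0,0,0.45,0,0,0.063,0,0,0,0.45,0,0,0.063,0,0,0,0.45,0,0,0.063,0,0,0,0.45,0,0,0.063,0,0,0,0.45],
  "squeeze": 30
}}

```text
t: 10.58
tool_pos: [0.5527, 0.0205, 0.1391]
orientation: [3.137, -0.159, 0.001]
force: [-1.5, -2.5, 4.0]
opening: 0.0542
gripper_force: 30.0
```

Request:
{"method": "move_arm", "body": {
  "deltas": [0,0,-0.01,0,0,0,0.45,0,0,-0.03,0,0,0,0.45,0,0,-0.055,0,0,0,0.45,0,0,-0.08,0,0,0,0.45,0,0,-0.09,0,0,0,0.45,0,0,-0.09,0,0,0,0.45]
}}

```text
t: 11.32
tool_pos: [0.5529, 0.0207, 0.2298]
orientation: [-3.137, 0.159, -0.003]
force: [0.9, -0.1, -3.2]
opening: 0.0538
gripper_force: 30.0
```

Run:
```python
from go import *
st(); go(.530,.3447,.226,-2.8)
img,d,W=cloud("side"); cv2.imwrite("pics/s3.png",cv2.resize(img[150:350,150:400,::-1],None,fx=3,fy=3))
```

```text
t 11.32 [0.5529 0.0207 0.2298] yaw -5.79 open 0.0538 F [ 0.9 -0.1 -3.2] g 29.998200237751007
to 0.53 0.3447 0.226 -2.8 : [-0.0555 -0.32    0.0037] [-0.    -0.002 -0.052]
```

View pics/s3.png

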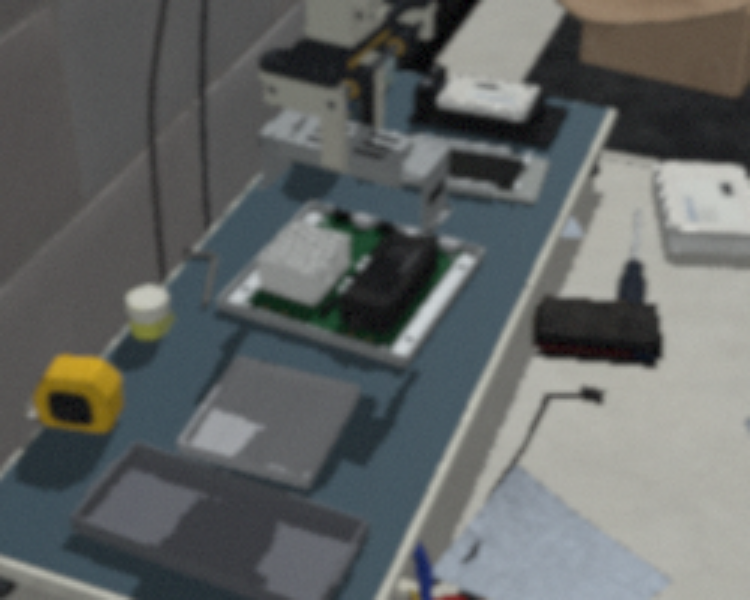

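The bracket hangs level at (350,150), and the heatsink (305,260) and brick (395,285) are uncovered in the case. I carry the bracket to the hardware tray.

Request:
{"method": "move_arm", "body": {
  "deltas": [-0.003,-0.02,0,0,0,-0.003,0.45,-0.01,-0.06,0,0,0,-0.01,0.45,-0.017,-0.1,0,0,0,-0.016,0.45,-0.024,-0.14,0,0,0,-0.023,0.45,-0.031,-0.18,0,0,0,-0.03,0.45,-0.038,-0.22,0,0,0,-0.036,0.45,-0.045,-0.26,0,0,0,-0.042,0.45,-0.051,-0.295,0,0,0,-0.048,0.45,-0.0555,-0.315,0,0,0,-0.052,0.45,-0.0555,-0.32,0.004,0,0,-0.052,0.45,-0.0555,-0.32,0.004,0,0,-0.052,0.45]
}}

```text
t: 12.75
tool_pos: [0.5292, 0.344, 0.2236]
orientation: [3.139, -0.077, -0.002]
force: [0.2, -0.4, -1.7]
opening: 0.0536
gripper_force: 30.0
```

```bash
python3 go.py .530,.3447,.140,-2.8
```

```text
t 12.75 [0.5292 0.344  0.2236] yaw -2.83 open 0.0536 F [ 0.2 -0.4 -1.7] g 29.998115748167038
to 0.53 0.3447 0.14 -2.8 : [ 0.0008 -0.0009  0.0836] [ 0.001  0.001 -0.   ]
```

Request:
{"method": "move_arm", "body": {
  "deltas": [0.0005,-0.0005,0.025,0,0,0,0.45,0.0005,-0.0005,0.055,0,0,0,0.45,0.0005,-0.0005,0.075,0,0,0,0.45,0.0005,-0.0005,0.082,0,0,0,0.45,0.0005,-0.0005,0.084,0,0,0,0.45,0.0005,-0.0005,0.084,0,0,0,0.45]
}}

```text
t: 13.5
tool_pos: [0.5307, 0.3454, 0.1418]
orientation: [-3.14, 0.077, -0.002]
force: [0.9, -0.6, -1.5]
opening: 0.0534
gripper_force: 30.0
```

Request:
{"method": "move_arm", "body": {
  "deltas": [0,0,0.0015,0,0,0,0.45,0,0,0.0025,0,0,0,0.45,0,0,0.0025,0,0,0,0.45]
}}

```text
t: 13.88
tool_pos: [0.53, 0.3452, 0.1382]
orientation: [-3.141, 0.077, -0.0]
force: [0.7, 0.3, -0.8]
opening: 0.0537
gripper_force: 30.0
```

Request:
{"method": "move_arm", "body": {
  "deltas": [0,0,0.001,0,0,0,0.45,0,0,0.002,0,0,0,0.45,0,0,0.002,0,0,0,0.45]
}}

```text
t: 14.25
tool_pos: [0.5301, 0.3452, 0.1367]
orientation: [-3.14, 0.077, -0.0]
force: [-2.4, -1.6, 2.5]
opening: 0.0536
gripper_force: 30.0
```

Request:
{"method": "move_arm", "body": {
  "deltas": [0,0,0.0005,0,0,0,0.7,0,0,0.0005,0,0,0,0.75,0,0,0.0005,0,0,0,0.75,0,0,-0.02,0,0,0,0.75,0,0,-0.06,0,0,0,0.75,0,0,-0.1,0,0,0,0.75,0,0,-0.1,0,0,0,0.75]
}}

```text
t: 15.12
tool_pos: [0.5324, 0.3464, 0.2431]
orientation: [-3.136, 0.077, -0.013]
force: [0.2, -0.4, 0.3]
opening: 0.0697
gripper_force: 0.0
```

Run:
```python
from go import *
st()
from fit import fit
img,d,W=cloud("top"); np.savez("top4.npz",img=img,W=W); cv2.imwrite("pics/t4.png",cv2.resize(img[110:310,90:490,::-1],None,fx=2,fy=2))
fit(W,"sink",280,450,110,290,.1,.13)
for n,(a,b,c,e) in dict(sink=(280,440,120,200),brick=(280,440,195,260)).items(): fit(W,n,a,b,c,e,.1,.13)
fit(W,"drive",600,700,140,290,.104,.12)
img,d,W=cloud("side"); cv2.imwrite("pics/s4.png",cv2.resize(img[150:350,150:400,::-1],None,fx=3,fy=3))
go(.595,.022,.2,85)
```

```text
t 15.12 [0.5324 0.3464 0.2431] yaw -2.82 open 0.0697 F [ 0.2 -0.4  0.3] g 0.0
sink 1040 [511.9  37.7] [122.9  51. ] 85.1 z [0.1083 0.1118 0.1151]
sink 10 [580.4  72.2] [ 0.3 18.5] 88.1 z [0.1036 0.1132 0.1167]
brick 1040 [511.9  37.7] [122.9  51. ] 85.1 z [0.1083 0.1118 0.1151]
drive 1176 [ 526.8 -320. ] [100.6  70.9] 1.6 z [0.106  0.1091 0.1123]
to 0.595 0.022 0.2 85 : [0.0802 0.3199 0.0375] [ 1.000e-03 -3.000e-03 -1.533e+00]
```

View pics/t4.png

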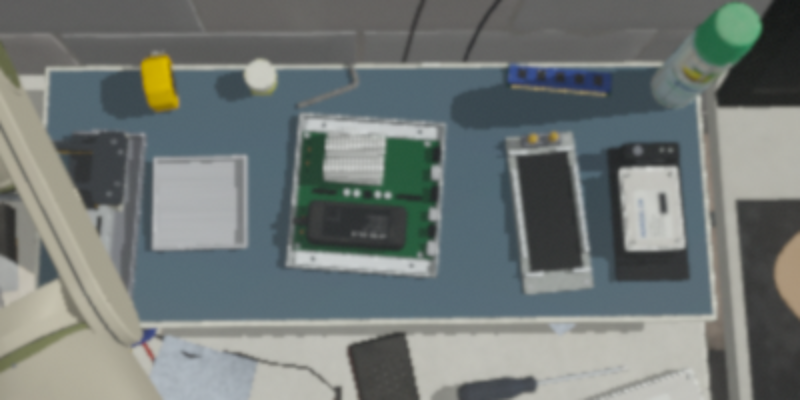

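View pics/s4.png

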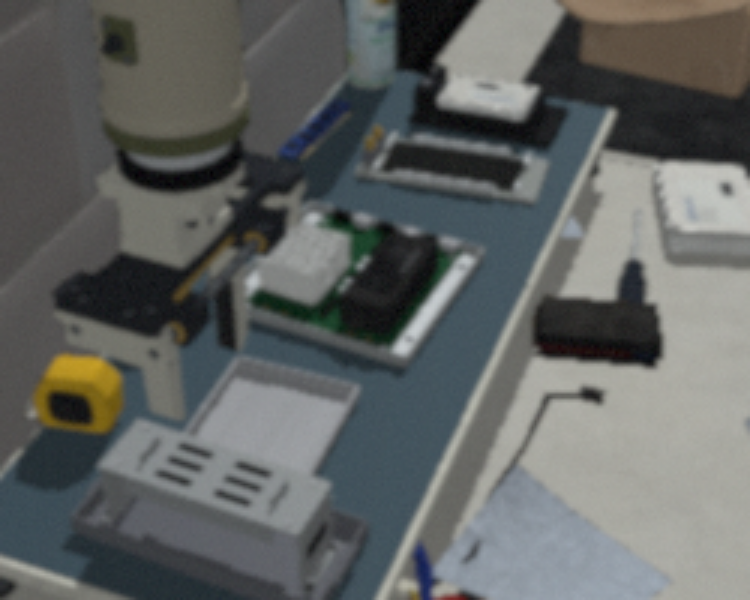

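The bracket stands in the hardware tray (side view, 215,500). The heatsink fins are at top-crop (355,160) and the brick is at (357,224). Next I locate the heatsink properly.

Run:
```python
from go import *
from fit import fit
D=np.load("top4.npz");W=D["W"];img=D["img"]
for cam in("top",):
    for r in robot.recognise(cam,"sink_mid")[:2]: print(r)
s=np.s_[110+120//2:110+200//2,90+300//2:90+410//2]
g=np.zeros(img.shape[:2],bool); g[s]=True
b=img.astype(int); bright=g&(b.min(-1)>105)
P=W[bright]; print("z pct",np.round(np.nanpercentile(P[:,2],[5,25,50,75,95]),3))
# project pixels to plane z=.115
m=robot.camera_model("top");K,R,t=np.array(m["K"]),np.array(m["R"]),np.array(m["t"]); C=-R.T@t
mk=bright.astype(np.uint8)
mk=cv2.morphologyEx(mk,cv2.MORPH_CLOSE,np.ones((3,3)))
c,l,stt,_=cv2.connectedComponentsWithStats(mk); i=1+np.argmax(stt[1:,4]); v,u=np.nonzero(l==i)
d=np.stack([u,v,np.ones_like(u)],-1)@np.linalg.inv(K).T@R; X=C+d*((.115-C[2])/d[:,2])[:,None]
r=cv2.minAreaRect((X[:,:2]*1000).astype(np.float32)); print("sink colour",stt[i],r)
img2,d2,W2=cloud("side"); m2=(W2[...,2]>.1)&(W2[...,2]<.13)&(W2[...,0]>.55)&(W2[...,0]<.65)&(W2[...,1]>-.05)&(W2[...,1]<.13)
P=W2[m2]; print("side",len(P),cv2.minAreaRect((P[:,:2]*1000).astype(np.float32)),np.nanpercentile(P[:,2],[10,50,95]))
```

```text
{'uv': [264.9, 189.9], 'confidence': 0.58}
z pct [0.076 0.08  0.084 0.09  0.116]
sink colour [ 240  170   55   39 1176] ((590.0164794921875, 35.97112274169922), (130.7275848388672, 93.80155181884766), 89.45527648925781)
side 386 ((597.2389526367188, 36.957427978515625), (74.20887756347656, 58.67461395263672), 83.30860900878906) [0.10382784 0.11424766 0.11784248]
```

```bash
python3 go.py .597,.0375,.19,85
```

```text
t 15.32 [0.5295 0.3448 0.2352] yaw -2.82 open 0.0697 F [ 1.   1.2 -0. ] g 0.0
to 0.597 0.0375 0.19 85.0 : [0.0826 0.3036 0.0454] [-0.     0.002 -1.533]
```

Request:
{"method": "move_arm", "body": {
  "deltas": [0.007,0.025,0,0,0,-0.14,0.78,0.015,0.055,0,0,0,-0.28,0.78,0.023,0.085,0,0,0,-0.42,0.78,0.031,0.115,0,0,0,-0.57,0.78,0.039,0.145,0,0,0,-0.72,0.78,0.047,0.175,0,0,0,-0.87,0.78,0.056,0.205,0,0,0,-1.02,0.78,0.064,0.235,0,0,0,-1.17,0.78,0.072,0.265,0.01,0,0,-1.32,0.78,0.08,0.293,0.02,0,0,-1.47,0.78,0.0826,0.3036,0.035,0,0,-1.533,0.78,0.0826,0.3036,0.045,0,0,-1.533,0.78]
}}

```text
t: 16.82
tool_pos: [0.5966, 0.037, 0.1888]
orientation: [-2.316, -2.119, 0.004]
force: [0.8, 0.0, -0.0]
opening: 0.0724
gripper_force: 0.0
```

Run:
```python
from go import *
st(); go(.597,.0375,.108,85)
img,d,W=cloud("side"); cv2.imwrite("pics/s5.png",cv2.resize(img[150:300,200:350,::-1],None,fx=4,fy=4))
img,d,W=cloud("top"); np.savez("top5.npz",img=img,W=W)
from fit import fit
fit(W,"bracket",30,155,110,320,.12,.16)
```

```text
t 16.82 [0.5966 0.037  0.1888] yaw 84.9 open 0.0724 F [ 0.8  0.  -0. ] g 0.0
to 0.597 0.0375 0.108 85 : [0.0006 0.0007 0.0808] [-0.003  0.    -0.002]
bracket 1708 [529.1 346.9] [ 56.  162.9] 86.6 z [0.1351 0.1386 0.1419]
```

View pics/s5.png

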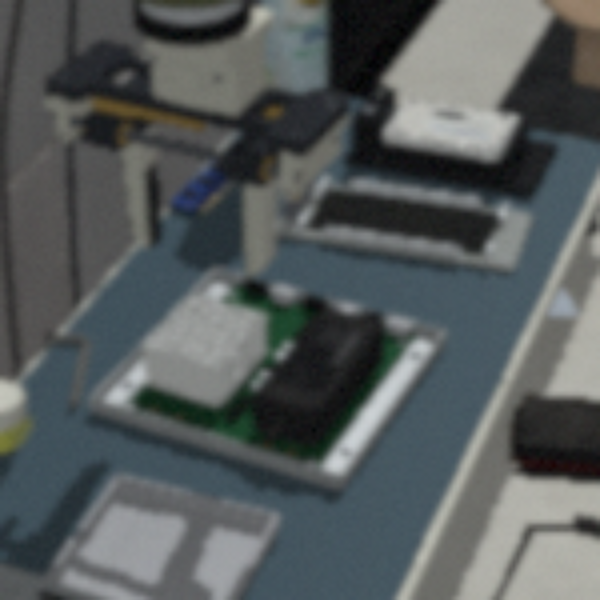

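The open gripper sits above the heatsink, fingers at (145,190) and (262,215) with the heatsink at (205,335), consistent with straddling it. The bracket measured well placed in its tray. Going down.

Request:
{"method": "move_arm", "body": {
  "deltas": [0,0,0.03,0,0,0,0.78,0,0,0.055,0,0,0,0.78,0,0,0.063,0,0,0,0.78,0,0,0.07,0,0,0,0.78,0,0,0.07,0,0,0,0.78]
}}

```text
t: 17.55
tool_pos: [0.5978, 0.0381, 0.1216]
orientation: [2.316, 2.123, 0.001]
force: [0.3, -0.9, 0.2]
opening: 0.0727
gripper_force: 0.0
```

Request:
{"method": "move_arm", "body": {
  "deltas": [0,0,0.006,0,0,0,0.78,0,0,0.011,0,0,0,0.78,0,0,0.011,0,0,0,0.55,0,0,0.011,0,0,0,0.55,0,0,0.011,0,0,0,0.55,0,0,0.011,0,0,0,0.55,0,0,0.011,0,0,0,0.55],
  "squeeze": 30
}}

```text
t: 18.42
tool_pos: [0.5976, 0.0378, 0.1101]
orientation: [2.316, 2.123, -0.0]
force: [0.5, -0.2, -2.2]
opening: 0.0594
gripper_force: 30.0
```

Request:
{"method": "move_arm", "body": {
  "deltas": [0,0,-0.01,0,0,0,0.55,0,0,-0.03,0,0,0,0.55,0,0,-0.055,0,0,0,0.55,0,0,-0.075,0,0,0,0.55,0,0,-0.08,0,0,0,0.55]
}}

```text
t: 19.05
tool_pos: [0.5989, 0.0378, 0.1931]
orientation: [2.314, 2.121, 0.005]
force: [0.0, -1.0, -2.0]
opening: 0.0595
gripper_force: 30.0
```

```bash
python3 go.py .544,.2275,.19,90
```

```text
t 19.05 [0.5989 0.0378 0.1931] yaw 85.01 open 0.0595 F [ 0. -1. -2.] g 29.990178644657135
to 0.544 0.2275 0.19 90.0 : [ 0.1842 -0.0712  0.0029] [ 0.004 -0.    -0.087]
```

Request:
{"method": "move_arm", "body": {
  "deltas": [0.02,-0.008,0,0,0,-0.01,0.55,0.06,-0.023,0,0,0,-0.03,0.55,0.1,-0.039,0,0,0,-0.05,0.55,0.14,-0.054,0,0,0,-0.07,0.55,0.17,-0.066,0,0,0,-0.08,0.55,0.184,-0.071,0,0,0,-0.087,0.55,0.184,-0.071,0.02,0,0,-0.087,0.55,0.184,-0.071,0.05,0,0,-0.087,0.55,0.184,-0.071,0.07,0,0,-0.087,0.55,0.184,-0.071,0.078,0,0,-0.087,0.55,0.184,-0.071,0.08,0,0,-0.087,0.55,0.184,-0.071,0.08,0,0,-0.087,0.55]
}}

```text
t: 20.55
tool_pos: [0.5436, 0.2273, 0.111]
orientation: [2.221, 2.221, 0.002]
force: [0.8, -0.4, -1.1]
opening: 0.0594
gripper_force: 30.0
```

```bash
python3 go.py .544,.2275,.106,90
```

```text
t 20.55 [0.5436 0.2273 0.111 ] yaw 89.98 open 0.0594 F [ 0.8 -0.4 -1.1] g 29.990267157554626
to 0.544 0.2275 0.106 90.0 : [0.0002 0.0004 0.005 ] [ 0.001 -0.    -0.   ]
```

Request:
{"method": "move_arm", "body": {
  "deltas": [0,0,0.0015,0,0,0,0.55,0,0,0.003,0,0,0,0.55,0,0,0.003,0,0,0,0.55]
}}

```text
t: 20.92
tool_pos: [0.5429, 0.2273, 0.1072]
orientation: [2.221, 2.222, 0.0]
force: [0.2, 0.3, -2.9]
opening: 0.0596
gripper_force: 30.0
```

Request:
{"method": "move_arm", "body": {
  "deltas": [0,0,0.001,0,0,0,0.55,0,0,0.002,0,0,0,0.55,0,0,0.002,0,0,0,0.55]
}}

```text
t: 21.3
tool_pos: [0.543, 0.2274, 0.107]
orientation: [2.221, 2.222, 0.0]
force: [-6.7, -2.7, 12.0]
opening: 0.0594
gripper_force: 30.0
```

Contact. I release, rise, and go to the brick.

Request:
{"method": "move_arm", "body": {
  "deltas": [0,0,-0.001,0,0,0,0.75,0,0,-0.001,0,0,0,0.78,0,0,-0.001,0,0,0,0.78,0,0,-0.02,0,0,0,0.78,0,0,-0.06,0,0,0,0.78,0,0,-0.085,0,0,0,0.7,0,0,-0.085,0,0,0,0.7]
}}

```text
t: 22.18
tool_pos: [0.5449, 0.2279, 0.1944]
orientation: [2.219, 2.219, 0.009]
force: [0.2, 1.4, 0.0]
opening: 0.0655
gripper_force: 0.0
```

```bash
python3 go.py .512,.0375,.19,85.1
```

```text
t 22.18 [0.5449 0.2279 0.1944] yaw 90.0 open 0.0655 F [0.2 1.4 0. ] g 0.0
to 0.512 0.0375 0.19 85.1 : [-0.1904 -0.0329  0.0039] [ 0.006 -0.002  0.086]
```

Request:
{"method": "move_arm", "body": {
  "deltas": [-0.03,-0.005,0,0,0,0.015,0.7,-0.08,-0.014,0,0,0,0.035,0.7,-0.13,-0.022,0,0,0,0.06,0.7,-0.17,-0.029,0,0,0,0.08,0.7,-0.189,-0.033,0,0,0,0.086,0.7,-0.19,-0.033,0.003,0,0,0.086,0.7,-0.19,-0.033,0.003,0,0,0.086,0.7]
}}

```text
t: 23.05
tool_pos: [0.5098, 0.0382, 0.1866]
orientation: [-2.313, -2.124, 0.0]
force: [0.0, -0.7, -0.0]
opening: 0.0651
gripper_force: 0.0
```

Run:
```python
from go import *
st()
from fit import fit
img,d,W=cloud("top"); cv2.imwrite("pics/t6.png",cv2.resize(img[110:310,90:490,::-1],None,fx=2,fy=2))
fit(W,"wash sink",155,245,160,245,.1,.13)
fit(W,"bracket",30,155,110,320,.12,.16)
img,d,W=cloud("side"); m2=(W[...,2]>.1)&(W[...,2]<.13)&(abs(W[...,0]-.544)<.05)&(abs(W[...,1]-.2275)<.05)
P=W[m2]; print("side sink",len(P),cv2.minAreaRect((P[:,:2]*1000).astype(np.float32)),np.nanpercentile(P[:,2],[10,50,95]))
m2=(W[...,2]>.095)&(W[...,2]<.125)&(abs(W[...,0]-.512)<.035)&(abs(W[...,1]-.0375)<.075)
P=W[m2]; print("side brick",len(P),cv2.minAreaRect((P[:,:2]*1000).astype(np.float32)),np.nanpercentile(P[:,2],[10,50,95]))
go(.512,.0375,.108,85.1)
```

```text
t 23.05 [0.5098 0.0382 0.1866] yaw 85.11 open 0.0651 F [ 0.  -0.7 -0. ] g 0.0
wash sink 535 [541.7 226.6] [69.4 60.6] 89.6 z [0.1016 0.1076 0.1136]
bracket 1719 [529.  346.6] [ 55.6 163.1] 87.2 z [0.1349 0.1386 0.1416]
side sink 612 ((543.027099609375, 225.1085662841797), (73.03449249267578, 61.17108917236328), 89.96371459960938) [0.10591617 0.11171229 0.11481713]
side brick 638 ((512.998779296875, 44.018165588378906), (134.30459594726562, 51.03424835205078), 85.29299926757812) [0.10085003 0.11322879 0.11594959]
to 0.512 0.0375 0.108 85.1 : [-0.0008  0.0022  0.0789] [-0.    -0.     0.001]
```

View pics/t6.png

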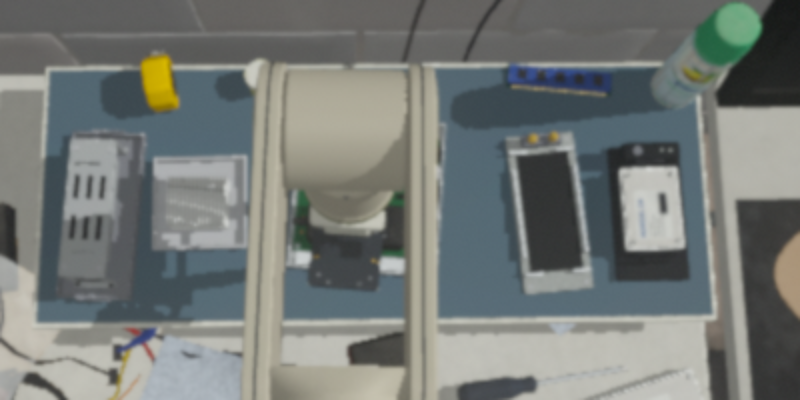

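The heatsink sits centred in the wash tray (200,203), the bracket is in its tray and the drive is on the dock. The gripper is above the brick, so I grasp it.

Request:
{"method": "move_arm", "body": {
  "deltas": [-0.0005,0.001,0.03,0,0,0,0.7,-0.0005,0.001,0.055,0,0,0,0.7,-0.0005,0.001,0.063,0,0,0,0.7,-0.0005,0.001,0.068,0,0,0,0.7,-0.0005,0.001,0.068,0,0,0,0.7]
}}

```text
t: 23.78
tool_pos: [0.5113, 0.0369, 0.1197]
orientation: [2.314, 2.124, 0.001]
force: [-0.2, 0.2, -0.9]
opening: 0.0652
gripper_force: 0.0
```

Request:
{"method": "move_arm", "body": {
  "deltas": [0,0,0.006,0,0,0,0.7,0,0,0.011,0,0,0,0.7,0,0,0.011,0,0,0,0.45,0,0,0.011,0,0,0,0.45,0,0,0.011,0,0,0,0.45,0,0,0.011,0,0,0,0.45,0,0,0.011,0,0,0,0.45],
  "squeeze": 30
}}

```text
t: 24.65
tool_pos: [0.5109, 0.0367, 0.1082]
orientation: [2.315, 2.124, 0.0]
force: [-0.4, 0.1, -0.8]
opening: 0.051
gripper_force: 30.0
```

Request:
{"method": "move_arm", "body": {
  "deltas": [0,0,-0.01,0,0,0,0.45,0,0,-0.03,0,0,0,0.45,0,0,-0.055,0,0,0,0.45,0,0,-0.08,0,0,0,0.45,0,0,-0.09,0,0,0,0.45,0,0,-0.09,0,0,0,0.45]
}}

```text
t: 25.4
tool_pos: [0.5113, 0.0367, 0.1988]
orientation: [2.314, 2.123, 0.002]
force: [0.4, 0.3, -2.1]
opening: 0.0519
gripper_force: 30.0
```

```bash
python3 go.py .5305,-.2014,.195,6.4
```

```text
t 25.4 [0.5113 0.0367 0.1988] yaw 85.07 open 0.0519 F [ 0.4  0.3 -2.1] g 29.998823404312134
to 0.5305 -0.2014 0.195 6.4 : [-0.2356  0.0396  0.0039] [ 1.000e-03 -1.000e-03  1.373e+00]
```

Request:
{"method": "move_arm", "body": {
  "deltas": [-0.015,0.003,0,0,0,0.09,0.45,-0.04,0.007,0,0,0,0.22,0.45,-0.065,0.011,0,0,0,0.36,0.45,-0.09,0.015,0,0,0,0.5,0.45,-0.115,0.019,0,0,0,0.64,0.45,-0.14,0.023,0,0,0,0.78,0.45,-0.165,0.027,0,0,0,0.92,0.45,-0.19,0.031,0,0,0,1.06,0.45,-0.21,0.035,0,0,0,1.2,0.45,-0.228,0.038,0,0,0,1.31,0.45,-0.235,0.0395,0,0,0,1.373,0.45,-0.235,0.0395,0.004,0,0,1.373,0.45]
}}

```text
t: 26.9
tool_pos: [0.5294, -0.2011, 0.1927]
orientation: [-3.136, -0.175, 0.002]
force: [-0.5, -0.3, -2.8]
opening: 0.0515
gripper_force: 30.0
```

Run:
```python
from go import *
st();go(.5305,-.2014,.11,6.4)
img,d,W=cloud("side"); cv2.imwrite("pics/s7.png",cv2.resize(img[150:300,230:380,::-1],None,fx=4,fy=4))
```

```text
t 26.9 [ 0.5294 -0.2011  0.1927] yaw 6.38 open 0.0515 F [-0.5 -0.3 -2.8] g 29.999207854270935
to 0.5305 -0.2014 0.11 6.4 : [0.0012 0.0005 0.0827] [-0.001  0.002 -0.   ]
```

View pics/s7.png

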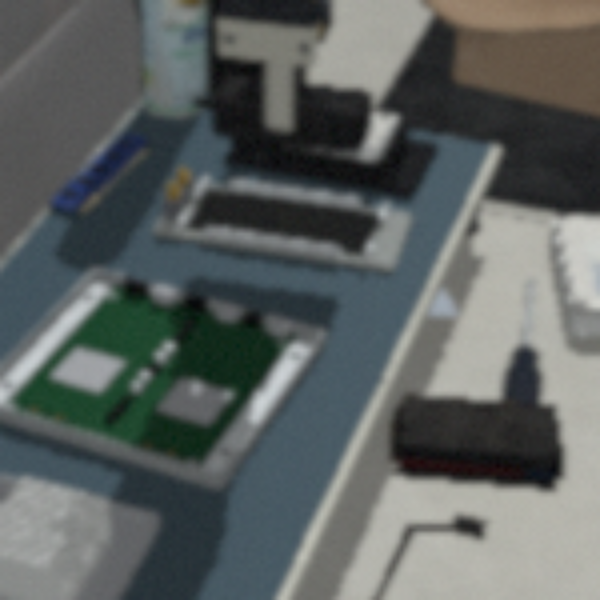

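The brick (290,115) hangs level over the cradle (290,220), lengthwise, and the case is empty. Lowering.

Request:
{"method": "move_arm", "body": {
  "deltas": [0.0005,0,0.03,0,0,0,0.45,0.0005,0,0.055,0,0,0,0.45,0.0005,0,0.072,0,0,0,0.45,0.0005,0,0.079,0,0,0,0.45,0.0005,0,0.081,0,0,0,0.45,0.0005,0,0.081,0,0,0,0.45]
}}

```text
t: 27.7
tool_pos: [0.531, -0.201, 0.114]
orientation: [3.136, 0.176, 0.002]
force: [0.7, -0.6, -2.6]
opening: 0.0516
gripper_force: 30.0
```

Request:
{"method": "move_arm", "body": {
  "deltas": [0,0,0.001,0,0,0,0.45,0,0,0.002,0,0,0,0.45,0,0,0.002,0,0,0,0.45]
}}

```text
t: 28.08
tool_pos: [0.5305, -0.2008, 0.1112]
orientation: [3.137, 0.175, 0.0]
force: [0.1, 0.3, -1.5]
opening: 0.0516
gripper_force: 30.0
```

Request:
{"method": "move_arm", "body": {
  "deltas": [0,0,0.001,0,0,0,0.45,0,0,0.002,0,0,0,0.45,0,0,0.002,0,0,0,0.45]
}}

```text
t: 28.45
tool_pos: [0.5305, -0.2008, 0.1092]
orientation: [3.137, 0.175, 0.0]
force: [-0.7, -0.4, -1.2]
opening: 0.0518
gripper_force: 30.0
```

Request:
{"method": "move_arm", "body": {
  "deltas": [0,0,0.001,0,0,0,0.45,0,0,0.0015,0,0,0,0.45,0,0,0.0015,0,0,0,0.45]
}}

```text
t: 28.82
tool_pos: [0.5306, -0.2008, 0.1092]
orientation: [3.137, 0.176, 0.0]
force: [-6.7, 2.9, 10.9]
opening: 0.0516
gripper_force: 30.0
```

Contact. Release, rise and swing clear.

Request:
{"method": "move_arm", "body": {
  "deltas": [0,0,-0.001,0,0,0,0.65,0,0,-0.001,0,0,0,0.65,0,0,-0.001,0,0,0,0.65,0,0,-0.02,0,0,0,0.65,0,0,-0.06,0,0,0,0.65,0,0,-0.11,0,0,0,0.65,-0.04,-0.03,-0.13,0,0,0,0.65,-0.08,-0.08,-0.13,0,0,0,0.65,-0.1,-0.13,-0.13,0,0,0,0.65,-0.1,-0.18,-0.13,0,0,0,0.65,-0.1,-0.2,-0.13,0,0,0,0.65,-0.1,-0.2,-0.13,0,0,0,0.65]
}}

```text
t: 30.32
tool_pos: [0.409, -0.0122, 0.2391]
orientation: [3.136, 0.18, 0.004]
force: [0.6, -0.3, 0.0]
opening: 0.0605
gripper_force: 0.0
```

Run:
```python
from go import *
st()
from fit import fit
img,d,W=cloud("top"); cv2.imwrite("pics/t8.png",cv2.resize(img[110:310,90:490,::-1],None,fx=2,fy=2))
fit(W,"brick",490,605,120,305,.1,.13)
fit(W,"brick2",490,605,160,290,.095,.13)
fit(W,"cradle",490,605,120,305,.0785,.13)
fit(W,"drive",600,700,140,290,.104,.12)
fit(W,"sink",155,245,160,245,.1,.13)
fit(W,"bracket",30,155,110,320,.12,.16)
```

```text
t 30.32 [ 0.409  -0.0122  0.2391] yaw 6.56 open 0.0605 F [ 0.6 -0.3  0. ] g 0.0
brick 1058 [ 533.4 -196.8] [135.7  51.7] 6.3 z [0.1085 0.1124 0.1156]
brick2 1080 [ 527.7 -197.5] [124.9  51.7] 6.3 z [0.108  0.1123 0.1156]
cradle 2095 [ 530.  -202.1] [198.2  86.6] 4.6 z [0.0798 0.1028 0.1145]
drive 1177 [ 526.3 -319.8] [100.9  71.7] 1.3 z [0.106  0.1088 0.112 ]
sink 528 [541.4 226.6] [69.5 60.4] 89.8 z [0.1025 0.108  0.1135]
bracket 1713 [528.6 346.7] [ 55.8 162.6] 87.3 z [0.135  0.1386 0.1415]
```

View pics/t8.png

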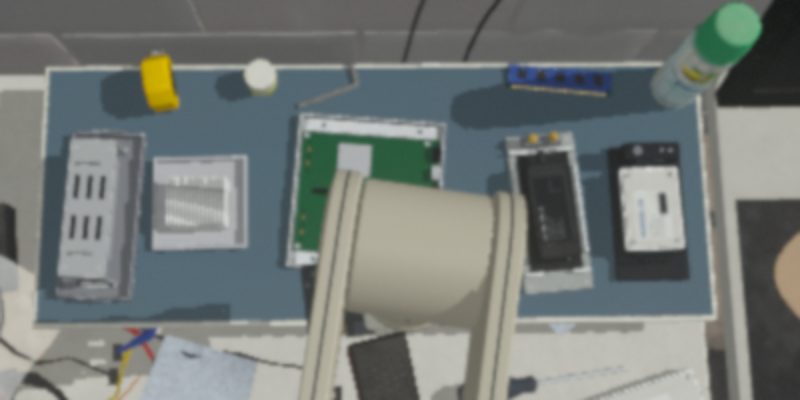

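The final view shows the brick on the cradle bed (548,212), the drive on the dock (653,208), the heatsink in the wash tray (197,203) and the bracket in its tray (92,215). All offsets are about 5 mm or less, so I hand in.

```bash
python3 -c "
from plant import robot
print(robot.close_job())"
```

```text
the job is handed in; nothing more can be done
None
```

The job is handed in at about 30 s of the 106 s allowed: the drive is on the dock, the bracket in the hardware tray, the heatsink in the cleaning tray and the brick on the cradle, all released and about 5 mm or less off centre in the last camera check; no verdict came back.

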